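# Fish the ratchet out of the gear housing

### The job

A ratchet was left inside the gear housing. Swing the housing's hatch cover a quarter turn by its knob, until its roller detent holds it, and let go of it; then grasp the ratchet through the hatch and, as it is longer than the hatch, tilt it and draw it out head first, while its handle's end is still under the deck. Finish while holding it still in the gripper, all of it at least 4 cm above the housing's deck, with the cover still in its detent and the other loose things on the bench (spanner, nut, bearing, cutters) left where they lie.

Things in the scene. Friction and masses are not known exactly. Their poses are not given: they have to be found in the camera images.
- housing: Low painted gear housing, 316 x 160 mm, bolted down; flat metal deck (330 x 176 mm) 77 mm above the bench, with a hatch hole at one end. Origin: centre of its underside, at bench height. x runs along it from the blind end (19 mm shaft stub) to the hatch end, y to the side with the cover's pivot, z up. The boss, detent bracket and feet reach to y = +130, feet to -105 mm; shaft stub to x = -202 mm.
- hatch (a point): Centre of the rectangular hatch hole, on the deck's top surface, at (54, 0, 77) mm in the housing's frame. The hole spans x = -34 to +142 and y = -66 to +66 mm in that frame; from x = -34 mm to the blind end the deck is solid. Deck plate 5 mm thick (underside 72 mm above the bench).
- cavity (a point): Centre of the cavity's flat floor, at (0, 0, 26) mm in the housing's frame, same axes. The cavity is 300 mm along x (walls at +-150) and 144 mm along y (walls at +-72), with 46 mm of height between floor and deck underside.
- cover (a joint): Turn of the flat steel swing cover (200 x 148 x 5 mm, 1.5 mm above the deck) about its upright pivot, rad. 0 = over the hatch; grows clockwise seen from above, to 2.0. At 1.57 a spring roller drops between two teeth and centres and holds it from 0.3 rad off; entering (from 0.8 to 1.2 rad) or leaving takes 5 N at the knob, below that under 1 N. At 1.57 it lies over the blind end, jutting out at -y.
- cover_hinge (a point): Point on the cover's upright pivot axis at deck height, at (-54, 74, 77) mm in the housing's frame. In the cover's own frame (origin here, housing axes at joint 0) the plate spans x = 0 to 200, y = -148 to 0 mm.
- cover_knob (a point): Centre of the top of the upright black cylindrical knob on the cover: 22 mm diameter, 30 mm tall, its top 36.5 mm above the deck; 171.8 mm from the pivot axis, and at (101, 0) mm in the housing's frame when the joint is 0.
- ratchet: Socket ratchet, 252 x 61 x 34 mm, 0.3 to 0.45 kg, lying in the cavity on its drive square, head under the hatch, handle's end under the solid deck. Origin: centre of its underside, z up. Its long axis runs from the handle's end to the head, 7.5 degrees clockwise (from above) of its own +y. Centre of mass about (-3, 4, 15) mm.
- ratchet_handle (a point): Best place to grasp, on the centre line of the handle's plain round middle bar, 17 mm in diameter, which runs from (-7, -31, 14) to (7, 71, 18) mm in the ratchet's frame. This point is at (-1, 12, 15.8) mm, 115 mm from the head's end and 138 mm from the handle's end.
- ratchet_head (a point): Middle of the ratchet's head end, at (12, 126, 18) mm in the ratchet's frame. The head fills about x = -6 to 30, y = 87 to 126, z = 10 to 29 mm, with the drive square below it down to z = 0.
- ratchet_tail (a point): Middle of the end of the ratchet's handle, at (-20, -125, 10) mm in the ratchet's frame. The dark grip ahead of it is 22 mm in diameter and 92 mm long.
- spanner_17: Combination spanner lying on the bench to the right, 232 x 72 x 10 mm; not to be disturbed. Origin: centre of its underside.
- nut: Large hexagon nut lying flat on the bench beside the housing's hatch end, 33 x 29 x 16 mm; not to be disturbed. Origin: centre of its underside.
- bearing: Ball bearing lying on the bench to the left, 72 mm diameter, 17 mm tall; not to be disturbed. Origin: centre of its underside.
- cutters: Side cutters with orange handles lying on the bench to the left, 147 x 84 x 14 mm; not to be disturbed. Origin: centre of their underside.

How it is judged:
On the way, in this order (a step that is already met when the one before it is completed fails the run):
1. the cover stands in its detent at the quarter turn, let go (gripper at least 6 cm from the knob), the ratchet still in the housing (value of joint cover between 1.5 and 1.64 rad and distance between the grasp point and cover_knob above 0.06 m and height (world z) of each of ratchet_head, ratchet_tail below 0.07 m), for 0.3 s.
2. the ratchet's head is up through the hatch while the end of its handle is still under the deck (height (world z) of ratchet_head above 0.097 m and height (world z) of ratchet_tail below 0.07 m and x of ratchet_tail in the frame of housing below -0.034 m), for 0.05 s.
At the end, for the whole second after the job is handed in: The gripper holds the ratchet still (under 0.03 m/s), both its ends at least 4 cm above the housing's deck and touching nothing of the housing; the cover stands in its detent, at 1.57 within 0.07 rad (value of joint cover between 1.5 and 1.64 rad and height (world z) of each of ratchet_head, ratchet_tail above 0.117 m and contact force between ratchet and the fingers above 2 N and contact force between ratchet and housing below 0.1 N and linear speed of ratchet below 0.03 m/s and angular speed of ratchet below 0.2 rad/s); the arm keeps its last pose, push and grip.
It fails at once if the spanner, the nut, the bearing or the cutters are pushed more than 2 cm (distance of any of spanner_17, nut, bearing, cutters from where it was at the start of the episode above 0.02 m).
It also fails if it takes over 54 s, if anything falls off the work surface, if the arm or the gripper's body presses on something with over 40 N, if the wrist force passes 120 N, or if a joint passes its speed limit or range.

### The arm

A 6-joint arm with a two-finger parallel gripper is mounted at the origin on a cart in front of the work surface, level with it; the furniture and walls round the work are solid. World frame = base frame: x ahead of the robot, y to its left, z up, the work surface at z = 0. Lengths are in m, angles in rad, forces in N, time in s.
With the tool pointing down it reaches from about 0.25 to 0.725 m from the base axis. Payload 4 kg.
Tool frame: the origin (TCP) lies on the centre line of the jaws, within the pads' length; the fingertips stand 22 mm ahead of it and the grasp point (between the pads) lies 3 mm ahead of it; z points along the fingers, y is the line along which they close (so a half turn about z gives the same grasp; the last joint's range is limited). The gripper opens to 85 mm and grips with 20 to 120 N. Pads are 22 mm wide; open, the fingers measure 114 mm over their backs; the gripper's body (76 mm by 85 mm) begins 54 mm behind the grasp point. The pads swing forward as they close: fully open they stand 13 mm farther back than shut.
Start: joints at [-1.224, 0.241, 0.005, 1.335, 0, 1.571], TCP at [0.17, -0.47, 0.253] pointing down, gripper open.
Joint ranges: [-2.72, 2.72], [-1.05, 1.87], [-1.09, 1.28], [-1.99, 2.15], [-1.42, 1.44], [-3.14, 3.14]. Speed limits (rad/s): [2.79, 2.79, 3.14, 3.14, 3.14, 3.14].

### API

Orientations are given as a unit quaternion [x, y, z, w].
In Python, from workcell import bot gives the robot as it stands.
- The arm moves only by the shell command python3 -m inch 'ROWS'. ROWS is JSON, one flat list of numbers, 7 for each row, row after row: the shift along the world's x, y, z in mm, then the turn, a rotation vector about the world's x, y, z in rad, then the opening in per cent of the stroke, from 0 (shut) to 100 (fully open). A call has 1 to 8 rows; each row is the pose to reach, as a shift and turn from the pose commanded when the call began; what a row does not reach only later rows make up. A row lasts 1/12 s, in which the tool goes at most 41.7 mm and 7.16 degrees, less where a joint would pass 70% of its speed; a pose out of reach is approached as far as the arm can. A call with a gripper value outside its range is refused whole. The fingers move at their own pace and stop on an object; the grip force is fixed at half the most. Time passes only in rows, so rows that repeat a pose let the fingers close. It gives the time, the measured TCP pose, the force, the opening and the grip force at its end, in the units of the state.
- bot.get_obs(): the state, without advancing time (a new reading comes with each control period).
- bot.camera(name): name is "scene" or "top" or "wrist"; returns the picture (400x640x3 uint8, blue, green, red); there is no depth.
- bot.camera_info(name): a dict with "intrinsics" (3x3 intrinsics, pixels), "camera_from_world" (4x4, takes a point from world to camera coordinates); the wrist camera has in their place "hand_eye" (4x4, takes a point from camera to tool coordinates, whose origin is the TCP and whose axes are the flange's). Camera axes: x right, y down, z forward; pixel columns grow to the right and rows downward; lengths in m; the calibration is good to about 2 mm. A picture is of the moment at which its call begins: read the wrist's pose just before it. camera_info takes no time and is no camera call.
- bot.job_done(): hands the job in; it is judged then, once.
Trained networks look in the newest picture that a camera, given by its name, has taken for a name from the list of things; names that differ only in an ending like _2 or _b are one class to them, and where a whole thing is asked for, a point or a joint stands for the part that bears it (a point fixed in the world has none). Each returns a list of dicts, best first, with "confidence" (0 to 1); they miss things now and then, are a little off and sometimes report something else, mostly with a low value. They report only what shows in the picture. A call takes as long as a camera call.
- bot.silhouettes(camera, target): "mask" (400x640 bool, what is visible of it) and "uv" ([column, row] in pixels, amid what is visible of it).
- bot.spot_point(camera, target): "uv" ([column, row] in pixels: a listed point, or the origin of a listed thing).
The state is a dict: "clock": time; "joint_pos": joint angles; "joint_vel": joint speeds; "tau": joint torques, N m; "eef_pos": TCP position; "tool_rot": TCP orientation; "ft_force": force on the tool from outside, world axes, zero at the start; "ft_torque": the same for the moment, N m; "grip_width": finger opening in m; "grasp_force": force on a finger pad.
Only numpy, scipy, OpenCV 4.12 (cv2) and the standard library are available. Lean on these libraries where they do the work, as an engineer would, in place of code of your own. Each camera call takes 0.05 s, during which the arm holds its last target. There are 200 camera calls.

## Working session

There is one attempt and no reset: what is moved stays moved. The work goes in short steps, Python scripts to look and compute and a shell command to move; the robot and the scene stay as the last step left them, time stands still between calls to the robot, and variables do not carry over. Pictures are saved under pics/ and viewed, at most 10 in all, crops included, and the job is handed in when it is done.

```bash
ls; mkdir -p pics; cat > h.py <<'E'
from workcell import bot
import numpy as np, cv2
from scipy.spatial.transform import Rotation as R
def T_tool():
    o=bot.get_obs();T=np.eye(4);T[:3,:3]=R.from_quat(o['tool_rot']).as_matrix();T[:3,3]=o['eef_pos'];return T
def ray(cam,uv,T=None):
    i=bot.camera_info(cam);K=np.array(i['intrinsics'])
    W=np.linalg.inv(np.array(i['camera_from_world'])) if cam!='wrist' else T@np.array(i['hand_eye'])
    d=W[:3,:3]@np.linalg.solve(K,[uv[0],uv[1],1]);return W[:3,3],d
def at(cam,uv,z,T=None):
    o,d=ray(cam,uv,T);return o+d*(z-o[2])/d[2]
E
python3 - <<'E'
from h import *
o=bot.get_obs();print(o['clock'],o['eef_pos'],o['tool_rot'],o['grip_width'])
for c in('top','scene'):
    im=bot.camera(c);cv2.imwrite(f'pics/{c}0.png',im)
    for n,z in(('hatch',.077),('cavity',.026),('cover_hinge',.077),('cover_knob',.1135),('housing',0),('spanner_17',0),('nut',0),('bearing',0),('cutters',0)):
        for r in bot.spot_point(c,n)[:1]: print(c,n,r['uv'],round(r['confidence'],2),at(c,r['uv'],z).round(4))
print(bot.get_obs()['clock'])
E
```

```text
pics
0.0 [ 0.16974037 -0.46968726  0.25242262] [ 9.85005927e-01  1.72517407e-01 -1.70573454e-04 -1.01949380e-03] 0.08539534932482672
top hatch [208.0, 217.1] 0.72 [0.5704 0.3057 0.077 ]
top cover_hinge [277.4, 187.1] 0.77 [0.6569 0.1002 0.077 ]
top cover_knob [316.7, 216.8] 0.59 [ 0.5619 -0.0174  0.1135]
top housing [291.3, 211.3] 0.71 [0.5935 0.0669 0.    ]
top spanner_17 [438.4, 207.2] 0.79 [ 0.5986 -0.3925  0.    ]
top nut [353.9, 221.8] 0.52 [ 0.5572 -0.1286  0.    ]
top bearing [205.7, 220.5] 0.77 [0.5688 0.3375 0.    ]
top cutters [200.8, 186.1] 0.82 [0.6796 0.3571 0.    ]
scene hatch [300.2, 194.4] 0.56 [0.581  0.0188 0.077 ]
scene cavity [363.9, 281.2] 0.75 [ 0.5844 -0.424   0.026 ]
scene cover_hinge [310.0, 178.1] 0.79 [0.6651 0.1093 0.077 ]
scene cover_knob [295.6, 194.5] 0.84 [ 0.5422 -0.0266  0.1135]
scene housing [296.5, 207.0] 0.71 [ 0.5811  0.0529 -0.    ]
scene spanner_17 [365.3, 278.8] 0.53 [ 0.6101 -0.3947 -0.    ]
scene nut [310.7, 239.0] 0.45 [ 0.5441 -0.1461  0.    ]
scene bearing [267.4, 177.4] 0.58 [0.5618 0.3077 0.    ]
scene cutters [287.0, 168.5] 0.36 [0.6677 0.3434 0.    ]
1.0
```

```bash
python3 - <<'E'
from h import *
im=cv2.imread('pics/top0.png')
cv2.imwrite('pics/top0c.png',cv2.resize(im[130:330,170:430],None,fx=3,fy=3,interpolation=cv2.INTER_CUBIC))
for uv in ((0,0),(640,400)): print(at('top',uv,0))
print({c:bot.camera_info(c) for c in('top','wrist')})
E
```

```text
[1.36156389 1.09609061 0.        ]
[ 0.03476934 -0.92889036  0.        ]
{'top': {'intrinsics': array([[391.30319573,   0.        , 322.05686834],
       [  0.        , 391.30319573, 198.30385996],
       [  0.        ,   0.        ,   1.        ]]), 'camera_from_world': array([[-0.01326031, -0.99949792, -0.02877631, -0.02192655],
       [-0.98714498,  0.01766977, -0.15884763,  0.62550524],
       [ 0.15927635,  0.02630003, -0.98688366,  1.13398104],
       [ 0.        ,  0.        ,  0.        ,  1.        ]])}, 'wrist': {'intrinsics': array([[299.72131525,   0.        , 325.45867672],
       [  0.        , 299.72131525, 201.25829719],
       [  0.        ,   0.        ,   1.        ]]), 'hand_eye': array([[ 7.14621703e-05, -9.47644077e-01, -3.19328512e-01,
         8.26210073e-02],
       [ 9.99999942e-01, -3.88991238e-05,  3.39226490e-04,
        -5.87709194e-05],
       [-3.33887574e-04, -3.19328518e-01,  9.47644019e-01,
        -1.21336898e-01],
       [ 0.00000000e+00,  0.00000000e+00,  0.00000000e+00,
         1.00000000e+00]])}}
```

View pics/top0c.png

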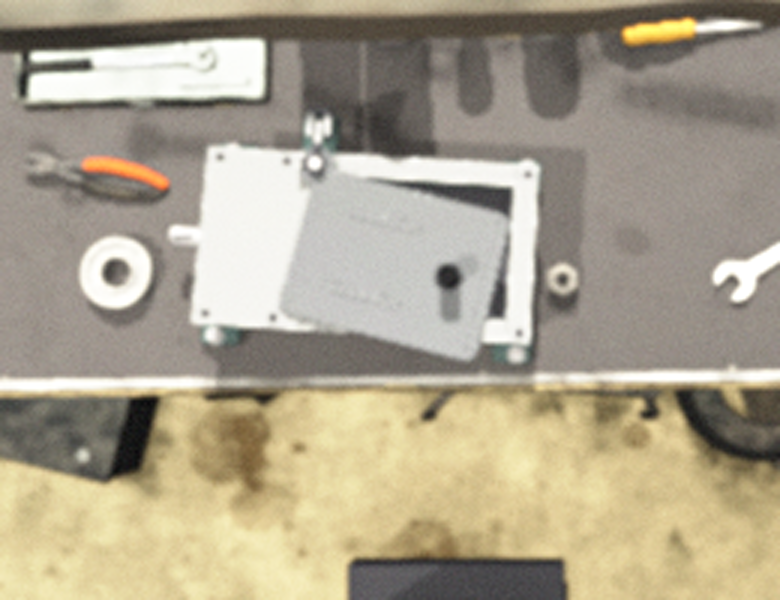

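View pics/scene0.png

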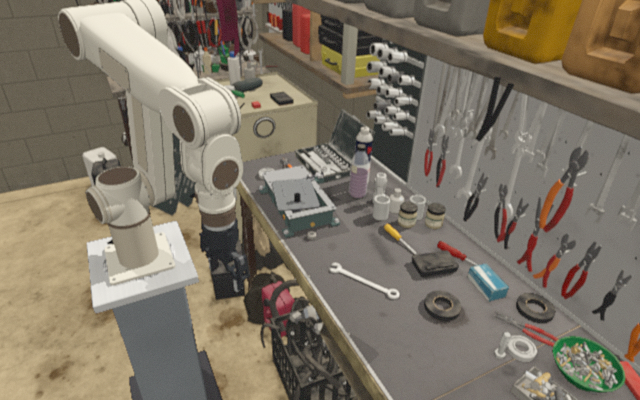

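The top crop shows the housing deck, with corners at crop (207,145), (540,160), (535,343) and (191,323). The cover is already turned about 0.25 rad. The knob is at crop (447,275), the pivot at (315,162), and the shaft stub at the left, so the hatch end points to −y.

```bash
python3 - <<'E'
from h import *
c=[(207,145),(540,160),(535,343),(191,323)]
P=np.array([at('top',(170+(u+.5)/3-.5,130+(v+.5)/3-.5),.077) for u,v in c]);print(P.round(4))
L=np.array([(-.165,.088),(.165,.088),(.165,-.088),(-.165,-.088)])
def fit(L,P):
    a=L-L.mean(0);b=P-P.mean(0);t=np.arctan2((a[:,0]*b[:,1]-a[:,1]*b[:,0]).sum(),(a*b).sum());M=np.array([[np.cos(t),-np.sin(t)],[np.sin(t),np.cos(t)]])
    return t,P.mean(0)-M@L.mean(0),M
t,o,M=fit(L,P[:,:2]);print('yaw',t,'org',o,'res',(P[:,:2]-o-L@M.T).round(4).tolist())
piv=o+M@[-.054,.074];print('pivot',piv)
k=at('top',(170+447.3/3-.33,130+275.3/3-.33),.1135)[:2]
r=bot.silhouettes('top','cover_knob')
print('knob',k)
d=M.T@(k-piv);th0=np.arctan2(-.074,.155);print('r',np.hypot(*d),'joint',th0-np.arctan2(d[1],d[0]))
for th in np.append(np.arange(.2,1.6,.2),1.57):
    a=th0-th; print(th.round(2),(piv+M@(.1718*np.array([np.cos(a),np.sin(a)]))).round(4))
E
```

```text
[[ 0.6868  0.2169  0.077 ]
 [ 0.6652 -0.1149  0.077 ]
 [ 0.4854 -0.1057  0.077 ]
 [ 0.5096  0.2289  0.077 ]]
yaw -1.637444719456039 org [0.58675948 0.05626894] res [[0.0013, 0.0018], [0.0016, -0.0007], [-0.0026, -0.0032], [-0.0003, 0.0021]]
pivot [0.66419154 0.10522072]
knob [ 0.54857314 -0.02316539]
r 0.17277327933859787 joint 0.22105129217874542
0.2 [ 0.5519 -0.0248]
0.4 [5.283e-01 1.000e-04]
0.6 [0.5102 0.0291]
0.8 [0.4981 0.0613]
1.0 [0.4927 0.0951]
1.2 [0.4941 0.1294]
1.4 [0.5023 0.1627]
1.57 [0.5144 0.1893]
```

```bash
python3 -m inch '[190,224,-10,0,0,0.25,100,379,447,-52,0,0,0.49,100,379,447,-52,0,0,0.49,100,379,447,-52,0,0,0.49,100,379,447,-52,0,0,0.49,100,379,447,-52,0,0,0.49,100,379,447,-52,0,0,0.49,100,379,447,-52,0,0,0.49,100]'
```

```text
clock: 1.72
eef_pos: [0.3857, -0.2153, 0.2251]
tool_rot: [0.914, 0.406, 0.0, 0.0]
ft_force: [1.0, -1.3, -0.2]
grip_width: 0.085
grasp_force: 0.0
```

```bash
python3 -m inch '[163,192,-25,0,0,0,100,163,192,-25,0,0,0,100,163,192,-25,0,0,0,100,163,192,-25,0,0,0,100,163,192,-25,0,0,0,100,163,192,-25,0,0,0,100,163,192,-25,0,0,0,100,163,192,-25,0,0,0,100]'
python3 - <<'E'
from h import *
T=T_tool();im=bot.camera('wrist');cv2.imwrite('pics/w1.png',im)
for r in bot.spot_point('wrist','cover_knob')[:2]: print(r['uv'],r['confidence'],at('wrist',r['uv'],.1135,T))
print(bot.get_obs()['eef_pos'],bot.get_obs()['clock'])
E
```

```text
clock: 2.38
eef_pos: [0.5486, -0.0228, 0.1989]
tool_rot: [0.913, 0.408, -0.001, -0.0]
ft_force: [0.0, -0.6, -0.9]
grip_width: 0.0853
grasp_force: 0.0
[326.5, 219.3] 0.91 [ 0.54840256 -0.02445207  0.1135    ]
[ 0.54702991 -0.02518499  0.19959102] 2.4833
```

```bash
python3 -m inch '[0,0,-40,0,0,0,100,0,0,-80,0,0,0,100,0,0,-87,0,0,0,100,0,0,-87,0,0,0,0,0,0,-87,0,0,0,0,0,0,-87,0,0,0,0,0,0,-87,0,0,0,0,0,0,-87,0,0,0,0]'; cat > arc.py <<'E'
from h import *
# arc shifts from current pose about pivot
o=bot.get_obs();p=np.array(o['eef_pos'][:2]);piv=np.array([.6642,.1052]);d=p-piv;print('r',np.hypot(*d),p,o['grip_width'],o['grasp_force'])
d=d/np.hypot(*d)*.1718
for a in np.arange(.1,1.5,.1):
    c,s=np.cos(-a),np.sin(-a);print(round(a,2),((piv+np.array([[c,-s],[s,c]])@d-p)*1000).round(0))
E
python3 arc.py
```

```text
clock: 3.15
eef_pos: [0.5492, -0.0252, 0.1151]
tool_rot: [0.914, 0.406, 0.002, 0.001]
ft_force: [0.4, -0.3, -0.5]
grip_width: 0.0253
grasp_force: 0.0
r 0.17389207670170642 [ 0.54916295 -0.02520296] 0.02527646651875226 0.045235458528622985
0.1 [-11.  14.]
0.2 [-22.  27.]
0.3 [-32.  41.]
0.4 [-40.  56.]
0.5 [-46.  72.]
0.6 [-52.  88.]
0.7 [-55. 105.]
0.8 [-57. 122.]
0.9 [-57. 139.]
1.0 [-55. 156.]
1.1 [-51. 173.]
1.2 [-46. 190.]
1.3 [-40. 205.]
1.4 [-31. 221.]
```

```bash
python3 -m inch '[0,0,0,0,0,0,0,0,0,0,0,0,0,0,-11,14,0,0,0,-0.1,0,-22,27,0,0,0,-0.2,0,-32,41,0,0,0,-0.3,0,-40,56,0,0,0,-0.4,0,-46,72,0,0,0,-0.5,0,-52,88,0,0,0,-0.6,0]'; python3 arc.py
```

```text
clock: 3.82
eef_pos: [0.4941, 0.0626, 0.1151]
tool_rot: [0.993, 0.115, -0.0, 0.001]
ft_force: [-3.6, -1.7, 9.8]
grip_width: 0.0197
grasp_force: 59.5
r 0.17531292352942293 [0.49414604 0.06258227] 0.019684984530331066 59.533549547195435
0.1 [ 0. 18.]
0.2 [-2. 35.]
0.3 [-1. 52.]
0.4 [ 0. 69.]
0.5 [ 4. 86.]
0.6 [  9. 102.]
0.7 [ 16. 118.]
0.8 [ 24. 133.]
0.9 [ 34. 147.]
1.0 [ 45. 160.]
1.1 [ 57. 172.]
1.2 [ 71. 183.]
1.3 [ 85. 192.]
1.4 [101. 200.]
```

```bash
python3 -m inch '[-1,17,0,0,0,-0.1,0,-3,34,0,0,0,-0.2,0,-2,51,0,0,0,-0.3,0,-1,68,0,0,0,-0.4,0,3,85,0,0,0,-0.5,0,8,101,0,0,0,-0.6,0,15,117,0,0,0,-0.7,0,19,126,0,0,0,-0.76,0]'; python3 -m inch '[0,0,0,0,0,0,0,0,0,0,0,0,0,0]'; python3 arc.py|head -1
```

```text
clock: 4.48
eef_pos: [0.487, -0.0418, 0.1137]
tool_rot: [0.995, -0.079, -0.002, -0.064]
ft_force: [0.5, 1.1, 1.2]
grip_width: 0.0001
grasp_force: 0.0
clock: 4.65
eef_pos: [0.4863, -0.0419, 0.1135]
tool_rot: [0.995, -0.079, -0.002, -0.064]
ft_force: [0.4, 0.8, 0.0]
grip_width: 0.0002
grasp_force: 0.0
r 0.23079698586256253 [ 0.48632266 -0.04186088] 0.0002119713794067758 0.0
```

```bash
python3 - <<'E'
from h import *
o=bot.get_obs();print(np.round(o['joint_pos'],3),o['eef_pos'],R.from_quat(o['tool_rot']).as_matrix().round(3))
im=bot.camera('top');cv2.imwrite('pics/top1.png',cv2.resize(im[100:300,130:430],None,fx=2.6,fy=2.6,interpolation=cv2.INTER_CUBIC))
for r in bot.spot_point('top','cover_knob')[:1]: print(r['uv'],r['confidence'],at('top',r['uv'],.1135))
E
```

```text
[-0.159  0.337 -0.256  0.992  0.127  3.141] [ 0.48632266 -0.04186088  0.11351676] [[ 0.987 -0.158  0.006]
 [-0.157 -0.979  0.128]
 [-0.014 -0.127 -0.992]]
[318.4, 217.8] 0.56 [ 0.55894361 -0.0222384   0.1135    ]
```

View pics/top1.png

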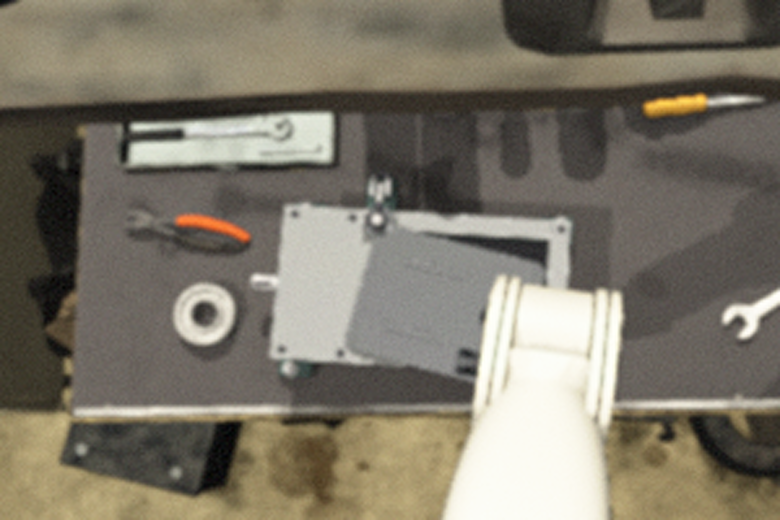

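The last joint reached its limit, so the grip slipped off and the cover is still near 0.2 rad. I'll regrasp with the half-turned gripper.

```bash
python3 -m inch '[0,0,30,0,0,0,50,0,0,70,0,0,0,100,0,0,90,-0.128,0.006,0,100,0,0,90,-0.128,0.006,0,100]'; for i in 1; do python3 -m inch '[0,0,0,0,0,1,100,0,0,0,0,0,1,100,0,0,0,0,0,1,100,0,0,0,0,0,1,100,0,0,0,0,0,1,100,0,0,0,0,0,1,100,0,0,0,0,0,1,100,0,0,0,0,0,1,100]';done
python3 -m inch '[0,0,0,0,0,1,100,0,0,0,0,0,1,100,0,0,0,0,0,1,100,0,0,0,0,0,1,100,0,0,0,0,0,1,100,0,0,0,0,0,1,100,0,0,0,0,0,1,100,0,0,0,0,0,1,100]'
python3 -m inch '[0,0,0,0,0,1,100,0,0,0,0,0,1,100,0,0,0,0,0,1,100,0,0,0,0,0,1,100,0,0,0,0,0,1,100,0,0,0,0,0,1,100,0,0,0,0,0,1,100,0,0,0,0,0,1,100]'
python3 - <<'E'
from h import *
o=bot.get_obs();print(np.round(o['joint_pos'],3),o['eef_pos'],R.from_quat(o['tool_rot']).as_matrix().round(3))
T=T_tool();im=bot.camera('wrist');cv2.imwrite('pics/w2.png',im)
for r in bot.spot_point('wrist','cover_knob')[:2]: print(r['uv'],r['confidence'],at('wrist',r['uv'],.1135,T))
E
```

```text
clock: 5.08
eef_pos: [0.487, -0.0601, 0.2087]
tool_rot: [0.998, -0.064, 0.005, -0.005]
ft_force: [0.5, 0.2, -0.2]
grip_width: 0.0484
grasp_force: 0.0
clock: 5.75
eef_pos: [0.4834, -0.0591, 0.2024]
tool_rot: [0.906, 0.424, -0.004, -0.007]
ft_force: [0.1, -0.0, -0.0]
grip_width: 0.0856
grasp_force: 0.0
clock: 6.42
eef_pos: [0.4834, -0.0591, 0.2024]
tool_rot: [0.591, 0.806, -0.006, -0.004]
ft_force: [-0.3, -0.3, 0.3]
grip_width: 0.0852
grasp_force: 0.0
clock: 7.08
eef_pos: [0.4834, -0.0591, 0.2024]
tool_rot: [0.132, 0.991, -0.007, -0.001]
ft_force: [-0.2, -0.2, -0.4]
grip_width: 0.0852
grasp_force: 0.0
[-0.113  0.245 -0.125  1.203 -0.014  0.152] [ 0.4833996  -0.05908515  0.20240232] [[-0.965  0.262 -0.003]
 [ 0.262  0.965 -0.014]
 [-0.001 -0.014 -1.   ]]
[394.7, 277.7] 0.56 [ 0.54974314 -0.02030473  0.1135    ]
```

```bash
python3 -m inch '[30,17,0,0,0,0.12,100,66,37,0,0,0,0.24,100,66,37,0,0,0,0.36,100,66,37,0,0,0,0.48,100,66,37,0,0,0,0.6,100,66,37,0,0,0,0.7,100,66,37,0,0,0,0.75,100,66,37,0,0,0,0.75,100]'
python3 - <<'E'
from h import *
o=bot.get_obs();print(np.round(o['joint_pos'],3),o['eef_pos'])
T=T_tool();im=bot.camera('wrist')
for r in bot.spot_point('wrist','cover_knob')[:2]: print(r['uv'],r['confidence'],at('wrist',r['uv'],.1135,T))
E
```

```text
clock: 7.85
eef_pos: [0.5494, -0.0226, 0.2024]
tool_rot: [-0.235, 0.972, -0.007, 0.002]
ft_force: [0.2, 0.4, 1.0]
grip_width: 0.086
grasp_force: 0.0
[-0.035  0.359  0.034  1.238 -0.012 -0.51 ] [ 0.54936067 -0.02255106  0.20242153]
[331.2, 214.0] 0.95 [ 0.54739426 -0.02023882  0.1135    ]
```

```bash
python3 -m inch '[-1,2,-40,0,0,0,100,-1,2,-80,0,0,0,100,-1,2,-91,0,0,0,60,-1,2,-91,0,0,0,0,-1,2,-91,0,0,0,0,-1,2,-91,0,0,0,0,-1,2,-91,0,0,0,0,-1,2,-91,0,0,0,0]'; python3 -m inch '[0,0,0,0,0,0,0,0,0,0,0,0,0,0,0,0,0,0,0,0,0]'; python3 arc.py
```

```text
clock: 8.62
eef_pos: [0.5501, -0.0215, 0.1141]
tool_rot: [-0.236, 0.972, -0.008, 0.005]
ft_force: [0.2, -0.8, 3.8]
grip_width: 0.0197
grasp_force: 58.5
clock: 8.87
eef_pos: [0.5501, -0.0215, 0.1141]
tool_rot: [-0.236, 0.972, -0.008, 0.005]
ft_force: [-0.0, 0.1, 6.3]
grip_width: 0.0201
grasp_force: 58.5
r 0.17049481162667482 [ 0.55008631 -0.02147496] 0.020133465049261546 58.51000249385834
0.1 [-13.  11.]
0.2 [-24.  24.]
0.3 [-33.  39.]
0.4 [-42.  54.]
0.5 [-48.  70.]
0.6 [-53.  86.]
0.7 [-56. 103.]
0.8 [-58. 120.]
0.9 [-57. 137.]
1.0 [-55. 154.]
1.1 [-52. 171.]
1.2 [-47. 188.]
1.3 [-40. 203.]
1.4 [-31. 218.]
```

```bash
python3 -m inch '[-12,12,0,0,0,-0.1,0,-23,25,0,0,0,-0.2,0,-33,39,0,0,0,-0.3,0,-41,54,0,0,0,-0.4,0,-47,70,0,0,0,-0.5,0,-52,86,0,0,0,-0.6,0,-56,103,0,0,0,-0.7,0,-56,103,0,0,0,-0.7,0]'; python3 arc.py; python3 -c "
from h import *;print(np.round(bot.get_obs()['joint_pos'],2))"
```

```text
clock: 9.53
eef_pos: [0.4935, 0.0829, 0.1141]
tool_rot: [0.113, 0.994, -0.008, 0.002]
ft_force: [-0.8, -5.6, 7.2]
grip_width: 0.0196
grasp_force: 59.6
r 0.17210621482992067 [0.49354024 0.0829335 ] 0.01961153197898579 59.60783243179321
0.1 [-1. 17.]
0.2 [-1. 34.]
0.3 [ 1. 51.]
0.4 [ 5. 68.]
0.5 [11. 84.]
0.6 [ 18. 100.]
0.7 [ 26. 115.]
0.8 [ 36. 129.]
0.9 [ 47. 142.]
1.0 [ 60. 154.]
1.1 [ 74. 164.]
1.2 [ 88. 173.]
1.3 [104. 180.]
1.4 [120. 186.]
[ 0.18  0.35 -0.23  0.99 -0.02  0.4 ]
```

```bash
python3 -m inch '[-1,17,0,0,0,-0.1,0,-1,34,0,0,0,-0.2,0,1,51,0,0,0,-0.3,0,5,68,0,0,0,-0.4,0,11,84,0,0,0,-0.5,0,18,100,0,0,0,-0.6,0,21,106,0,0,0,-0.64,0,21,106,0,0,0,-0.64,0]'; python3 -m inch '[0,0,0,0,0,0,20,0,0,0,0,0,0,60,0,0,0,0,0,0,100,0,0,30,0,0,0,100,0,0,70,0,0,0,100,0,0,110,0,0,0,100]'
python3 - <<'E'
from h import *
o=bot.get_obs();print(np.round(o['joint_pos'],3),o['eef_pos'])
T=T_tool();im=bot.camera('wrist')
for r in bot.spot_point('wrist','cover_knob')[:2]: print(r['uv'],r['confidence'],at('wrist',r['uv'],.1135,T))
E
```

```text
clock: 10.2
eef_pos: [0.5139, 0.1896, 0.1141]
tool_rot: [0.419, 0.908, -0.006, -0.002]
ft_force: [-5.3, -1.3, 10.7]
grip_width: 0.02
grasp_force: 60.0
clock: 10.7
eef_pos: [0.5125, 0.1871, 0.2219]
tool_rot: [0.419, 0.908, -0.008, -0.004]
ft_force: [1.5, -0.2, -0.2]
grip_width: 0.0789
grasp_force: 0.0
[ 0.353  0.359  0.085  1.315 -0.007  1.217] [0.51248669 0.18708351 0.22185451]
[333.6, 204.1] 0.89 [0.51491633 0.1920036  0.1135    ]
```

```bash
python3 -m inch '[10,-30,40,0,0,-0.1,100,25,-70,58,0,0,-0.2,100,40,-110,58,0,0,-0.3,100,50,-150,58,0,0,-0.4,100,60,-190,58,0,0,-0.5,100,68,-217,58,0,0,-0.6,100,68,-217,58,0,0,-0.7,100,68,-217,58,0,0,-0.7,100]'
python3 - <<'E'
from h import *
T=T_tool();im=bot.camera('wrist');cv2.imwrite('pics/w3.png',im)
for n,z in(('ratchet',.026),('ratchet_handle',.042),('ratchet_head',.044),('ratchet_tail',.036),('hatch',.077),('cover_hinge',.077),('cover_knob',.1135)):
    for r in bot.spot_point('wrist',n)[:2]: print(n,r['uv'],round(r['confidence'],2),at('wrist',r['uv'],z,T).round(4))
print(T)
im=bot.camera('top');cv2.imwrite('pics/top2.png',im)
for r in bot.spot_point('top','cover_knob')[:1]: print(r['uv'],r['confidence'],at('top',r['uv'],.1135))
for n,z in(('ratchet_handle',.042),('ratchet_head',.044)):
    for r in bot.spot_point('top',n)[:2]: print(n,r['uv'],round(r['confidence'],2),at('top',r['uv'],z).round(4))
E
```

```text
clock: 11.47
eef_pos: [0.5817, -0.0323, 0.279]
tool_rot: [0.707, 0.707, -0.006, -0.005]
ft_force: [-0.6, 0.1, -0.4]
grip_width: 0.0853
grasp_force: 0.0
ratchet [330.5, 98.4] 0.67 [0.584  0.0518 0.026 ]
ratchet_handle [331.5, 107.0] 0.6 [0.5852 0.0425 0.042 ]
ratchet_head [332.6, 106.9] 0.66 [0.5864 0.0426 0.044 ]
ratchet_head [318.3, 202.4] 0.57 [ 0.5694 -0.0719  0.044 ]
ratchet_tail [413.0, 39.3] 0.74 [0.6727 0.1122 0.036 ]
hatch [327.3, 148.4] 0.63 [0.5809 0.0008 0.077 ]
hatch [328.7, 91.7] 0.34 [0.5821 0.058  0.077 ]
cover_hinge [409.9, 38.6] 0.84 [0.6597 0.1058 0.077 ]
cover_hinge [330.3, 90.5] 0.17 [0.5838 0.0591 0.077 ]
[[-7.25368424e-04  9.99875948e-01 -1.57341103e-02  5.81727257e-01]
 [ 9.99998801e-01  7.03753558e-04 -1.37925168e-03 -3.22624582e-02]
 [-1.36800765e-03 -1.57350919e-02 -9.99875260e-01  2.78956512e-01]
 [ 0.00000000e+00  0.00000000e+00  0.00000000e+00  1.00000000e+00]]
[242.7, 233.8] 0.88 [0.5168972  0.19303315 0.1135    ]
```

View pics/w3.png

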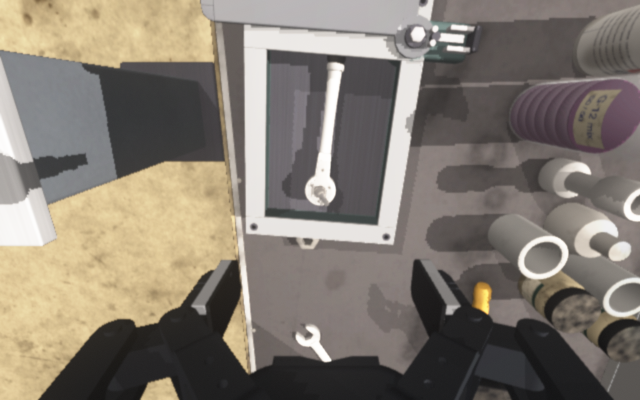

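The wrist view shows the hatch open. The ratchet head is at about (320,190), the bar runs up to the collar at (336,66), and the nut is at (307,243). Next I'll fit the ratchet's axis.

```bash
python3 - <<'E'
from h import *
T=T_tool();im=bot.camera('wrist')
r=bot.silhouettes('wrist','ratchet')[0];m=r['mask'];print(r['confidence'],m.sum())
P=[]
for v in range(80,168,4):
    c=np.flatnonzero(m[v])
    if len(c)>3: P.append(at('wrist',(c.mean(),v),.042,T)[:2])
P=np.array(P);k=np.polyfit(P[:,1],P[:,0],1);print('x=',k,'res',np.abs(np.polyval(k,P[:,1])-P[:,0]).max())
v=np.flatnonzero(m.any(1));print(v.min(),v.max(),[at('wrist',(319,q),.046,T).round(4) for q in(v.max(),)],at('wrist',(336,66),.042,T))
u=np.array([-k[0],-1]);u/=np.hypot(*u);print('u',u,'ang',np.arctan2(u[0],-u[1]))
E
```

```text
0.81 2224
x= [0.1255768 0.5781733] res 0.000739149164872277
59 207 [array([ 0.5705, -0.0744,  0.046 ])] [0.58879613 0.08884637 0.042     ]
u [-0.12459822 -0.99220728] ang -0.1249228848665904
```

```bash
python3 -m inch '[1,35,-10,0,0,-0.06,60,1,74,-40,0,-0.016,-0.125,60,1,74,-80,0,-0.016,-0.125,60,1,74,-120,0,-0.016,-0.125,60,1,74,-129,0,-0.016,-0.125,60,1,74,-129,0,-0.016,-0.125,60]'
python3 - <<'E'
from h import *
T=T_tool();im=bot.camera('wrist');cv2.imwrite('pics/w4.png',im)
print(T.round(4),bot.get_obs()['grip_width'])
for n,z in(('ratchet_handle',.042),('ratchet_head',.044)):
    for r in bot.spot_point('wrist',n)[:2]: print(n,r['uv'],round(r['confidence'],2),at('wrist',r['uv'],z,T).round(4))
E
```

```text
clock: 12.67
eef_pos: [0.5793, 0.0445, 0.1469]
tool_rot: [0.747, 0.664, -0.004, -0.002]
ft_force: [0.0, -0.3, 0.1]
grip_width: 0.0514
grasp_force: 0.0
[[ 0.117   0.9931 -0.0085  0.5793]
 [ 0.9931 -0.117  -0.0014  0.0445]
 [-0.0024 -0.0082 -1.      0.1469]
 [ 0.      0.      0.      1.    ]] 0.051259642926174485
ratchet_handle [332.2, 210.3] 0.86 [0.584  0.0422 0.042 ]
ratchet_head [332.2, 328.7] 0.63 [ 0.5713 -0.0729  0.044 ]
ratchet_head [328.9, 178.9] 0.3 [0.5844 0.0688 0.044 ]
```

View pics/w4.png

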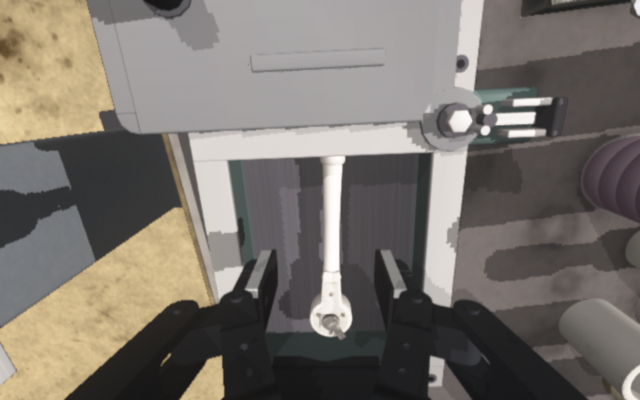

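The ratchet bar sits between the fingers, at column 332 against a jaw centre of 325, and the cover is clear. I'll descend with a +4 mm x correction.

```bash
python3 -m inch '[4,-3,-35,0,0,0,60,4,-3,-70,0,0,0,60,4,-3,-90,0,0,0,60,4,-3,-95,0,0,0,60,4,-3,-95,0,0,0,60]'; python3 -m inch '[0,0,0,0,0,0,0,0,0,0,0,0,0,0,0,0,0,0,0,0,0,0,0,0,0,0,0,0,0,0,0,0,0,0,0,0,0,0,0,0,0,0]'
```

```text
clock: 13.23
eef_pos: [0.5871, 0.0412, 0.0566]
tool_rot: [0.748, 0.664, 0.0, 0.001]
ft_force: [-0.5, 0.7, 1.2]
grip_width: 0.0513
grasp_force: 0.0
clock: 13.73
eef_pos: [0.5881, 0.0418, 0.0585]
tool_rot: [0.747, 0.664, 0.002, 0.002]
ft_force: [-1.4, 0.2, 7.5]
grip_width: 0.0147
grasp_force: 58.5
```

```bash
python3 -m inch '[0,0,0,0,0,0,30,0,0,0,0,0,0,45,-2,0,-3,0,0,0,45,-2,0,-6,0,0,0,45,-2,0,-6,0,0,0,45]'; python3 -m inch '[0,0,0,0,0,0,0,0,0,0,0,0,0,0,0,0,0,0,0,0,0,0,0,0,0,0,0,0,0,0,0,0,0,0,0,0,0,0,0,0,0,0]'
python3 - <<'E'
from h import *
print(bot.get_obs()['joint_pos'].__repr__(),T_tool().round(4))
E
```

```text
clock: 14.15
eef_pos: [0.5843, 0.0416, 0.0492]
tool_rot: [0.747, 0.664, -0.0, 0.0]
ft_force: [1.7, 1.2, 0.3]
grip_width: 0.0385
grasp_force: 0.5
clock: 14.65
eef_pos: [0.5849, 0.0417, 0.0502]
tool_rot: [0.747, 0.664, 0.001, 0.001]
ft_force: [2.2, -0.6, 3.7]
grip_width: 0.0149
grasp_force: 58.5
array([ 7.14643475e-02,  5.66059062e-01, -6.33484026e-02,  9.39488000e-01,
       -5.84050428e-04,  1.76001756e+00]) [[ 1.175e-01  9.931e-01  1.900e-03  5.849e-01]
 [ 9.931e-01 -1.175e-01 -4.000e-04  4.170e-02]
 [-2.000e-04  2.000e-03 -1.000e+00  5.020e-02]
 [ 0.000e+00  0.000e+00  0.000e+00  1.000e+00]]
```

```bash
cat > path.py <<'E'
from h import *
T=T_tool();C=T[:3,3]+.008*T[:3,2];u=np.array([-.1246,-.9922,0]);a=np.cross(u,[0,0,1.])
K=[(1.8,-123,36),(5,-122,38),(8,-118,39),(12,-108,39),(16,-93,39),(20,-80,39),(25,-66,39.5),(30,-52,40),(30,-33,42),(30,-12,45),(30,-8,130)]
off=None
for th,h,z in K:
    t=np.radians(th);f=t-np.radians(1.8);Q=R.from_rotvec(a*f)
    c=np.array([h+138*np.cos(t),z+138*np.sin(t)])
    if off is None: off=c;c0=c
    d=c-c0; Cn=C+u*d[0]/1e3+np.array([0,0,d[1]/1e3])
    tcp=Cn-.008*Q.apply(T[:3,2])
    edge=z+(-34-h)*np.tan(t)+11/np.cos(t)
    print(th,h,((tcp-T[:3,3])*1e3).round(0),(a*f).round(3),'handletop@edge',edge.round(1),'head z',round(z+253*np.sin(t)))
E
python3 path.py
```

```text
1.8 -123 [0. 0. 0.] [-0.  0.  0.] handletop@edge 49.8 head z 44
5 -122 [-0. -0. 10.] [-0.055  0.007  0.   ] handletop@edge 56.7 head z 60
8 -118 [-0. -3. 18.] [-0.107  0.013  0.   ] handletop@edge 61.9 head z 74
12 -108 [ -1. -11.  27.] [-0.177  0.022  0.   ] handletop@edge 66.0 head z 92
16 -93 [ -3. -23.  36.] [-0.246  0.031  0.   ] handletop@edge 67.4 head z 109
20 -80 [ -4. -32.  45.] [-0.315  0.04   0.   ] handletop@edge 67.4 head z 126
25 -66 [ -5. -41.  57.] [-0.402  0.05   0.   ] handletop@edge 66.6 head z 146
30 -52 [ -6. -48.  68.] [-0.488  0.061  0.   ] handletop@edge 63.1 head z 166
30 -33 [ -8. -67.  70.] [-0.488  0.061  0.   ] handletop@edge 54.1 head z 168
30 -12 [-11. -88.  73.] [-0.488  0.061  0.   ] handletop@edge 45.0 head z 172
30 -8 [-12. -92. 158.] [-0.488  0.061  0.   ] handletop@edge 127.7 head z 256
```

```bash
python3 -m inch '[0,0,5,-0.027,0.003,0,0,0,0,10,-0.055,0.007,0,0,0,-1,14,-0.08,0.01,0,0,0,-3,18,-0.107,0.013,0,0,0,-7,22,-0.142,0.018,0,0,-1,-11,27,-0.177,0.022,0,0,-1,-11,27,-0.177,0.022,0,0]'
python3 - <<'E'
from h import *
T=T_tool();print(T.round(4));im=bot.camera('wrist');cv2.imwrite('pics/w5.png',im)
E
```

```text
clock: 15.23
eef_pos: [0.5822, 0.0311, 0.076]
tool_rot: [0.744, 0.662, -0.068, 0.059]
ft_force: [-0.1, 0.2, -4.3]
grip_width: 0.0153
grasp_force: 58.7
[[ 0.1137  0.9932 -0.024   0.5822]
 [ 0.9772 -0.1161 -0.1777  0.0311]
 [-0.1793 -0.0033 -0.9838  0.076 ]
 [ 0.      0.      0.      1.    ]]
```

View pics/w5.png

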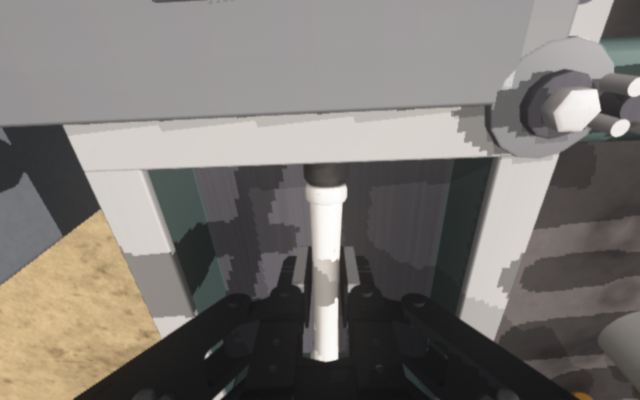

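The ratchet is held and tilting cleanly; the collar at (326,192) is in line with the jaws. I'll carry on along the path.

```bash
python3 -m inch '[-1,-6,4,-0.035,0.004,0,0,-2,-12,9,-0.069,0.009,0,0,-2,-12,9,-0.069,0.009,0,0,-3,-17,14,-0.104,0.013,0,0,-3,-21,18,-0.138,0.018,0,0,-4,-30,30,-0.225,0.028,0,0,-5,-37,41,-0.311,0.039,0,0,-5,-37,41,-0.311,0.039,0,0]'
python3 - <<'E'
from h import *
T=T_tool();print(T.round(4), np.round(bot.get_obs()['joint_pos'],2));im=bot.camera('wrist');cv2.imwrite('pics/w6.png',im)
E
```

```text
clock: 15.95
eef_pos: [0.5785, -0.0051, 0.1174]
tool_rot: [0.724, 0.645, -0.183, 0.161]
ft_force: [0.1, 1.0, -5.7]
grip_width: 0.015
grasp_force: 58.9
[[ 0.1007  0.9932 -0.0581  0.5785]
 [ 0.8756 -0.1162 -0.4688 -0.0051]
 [-0.4724 -0.0037 -0.8814  0.1174]
 [ 0.      0.      0.      1.    ]] [ 0.21  0.6   0.1   1.24 -0.46  1.94]
```

View pics/w6.png

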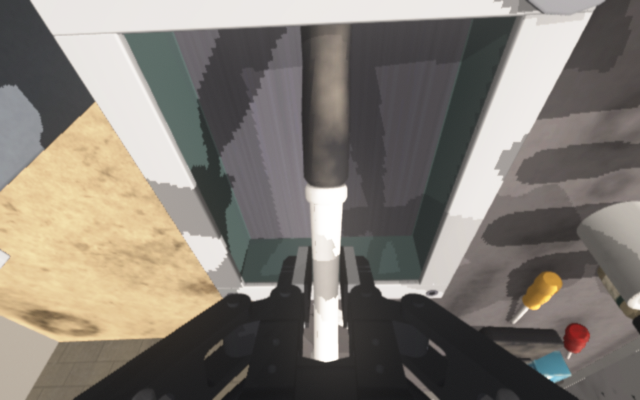

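The dark grip, columns 302–348, still runs under the deck edge at the top of the image, with clearance. Next I'll slide it forward and lift.

```bash
python3 -m inch '[-1,-10,1,0,0,0,0,-2,-19,2,0,0,0,0,-4,-30,4,0,0,0,0,-5,-40,5,0,0,0,0,-5,-42,20,0,0,0,0,-6,-43,45,0,0,0,0,-6,-44,75,0,0,0,0,-6,-44,105,0,0,0,0]'; python3 -m inch '[0,0,0,0,0,0,0,0,0,0,0,0,0,0,0,0,0,0,0,0,0,0,0,0,0,0,0,0,0,0,0,0,0,0,0]'
python3 - <<'E'
from h import *
T=T_tool();im=bot.camera('wrist');c2=bot.camera('top')
print(T[:3,3])
r=bot.spot_point('top','cover_knob')[:1]
for q in r: print(q['uv'],q['confidence'],at('top',q['uv'],.1135))
cv2.imwrite('pics/f.png',np.hstack([cv2.resize(im,(400,250)),cv2.resize(c2[100:300,160:480],(400,250))]))
E
```

```text
clock: 16.67
eef_pos: [0.5712, -0.0523, 0.2235]
tool_rot: [0.725, 0.644, -0.184, 0.16]
ft_force: [0.6, 0.2, -4.2]
grip_width: 0.0149
grasp_force: 58.9
clock: 17.08
eef_pos: [0.5713, -0.0507, 0.2208]
tool_rot: [0.725, 0.645, -0.184, 0.16]
ft_force: [-1.2, -1.6, -4.5]
grip_width: 0.0148
grasp_force: 59.2
[ 0.57130361 -0.05069739  0.22082217]
```

View pics/f.png

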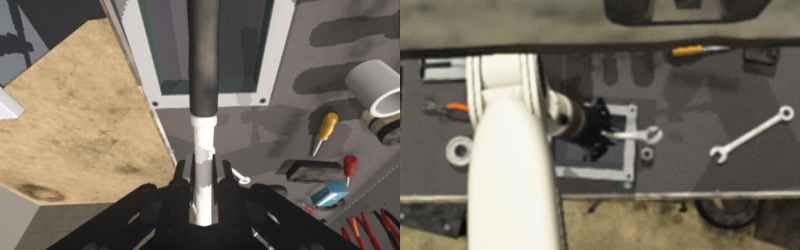

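```bash
python3 -c "
from h import *
print(bot.job_done())"
```

```text
the job is handed in; nothing more can be done
None
```

I handed the job in at about 17 s with the ratchet held still in the gripper, its lower end about 14 cm above the bench by my estimate. The cover was in its detent when last seen, before the extraction (arm hid it afterwards), and the bench items looked undisturbed; the hand-in gave no verdict.

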